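# Load finished lugs and cover plates for the paint shop

### The job

The welded lugs and cover plates on the bench are finished; load them for the trip to the paint shop. Hang every lug by its eye on a peg of the blue hanging rack, far enough on that the peg's gravity keeper drops fully down again in front of it, and push every cover plate from the timber block down into a slot of the grey dunnage rack until it is fully home on the floor between its spring clips. Any free peg and any free slot will do; let go of everything, and leave the spray can, the tape measure and the magnetic square where they are.

Things in the scene. Friction and masses are not known exactly. Their poses are not given: they have to be found in the camera images.
- lug0: steel lug, 0.3-0.5 kg, may be absent: base plate 56 (x) x 60 (y) x 8 mm, on its middle an upright flat bar 50 mm wide (y), 6 mm thick (x), top 112 mm above the underside, with a round 30 mm eye through it along x, centre 75 mm above the underside. Origin: centre of the underside, z up. Same turned half round. Stands on the bench before the hanging rack
- lug0_eye (a point): centre of the eye of lug0, in the middle of the bar's thickness
- lug1: steel lug, 0.3-0.5 kg, may be absent: base plate 56 (x) x 60 (y) x 8 mm, on its middle an upright flat bar 50 mm wide (y), 6 mm thick (x), top 112 mm above the underside, with a round 30 mm eye through it along x, centre 75 mm above the underside. Origin: centre of the underside, z up. Same turned half round. Stands on the bench before the hanging rack
- lug1_eye (a point): centre of the eye of lug1, in the middle of the bar's thickness
- lug2: steel lug, 0.3-0.5 kg, may be absent: base plate 56 (x) x 60 (y) x 8 mm, on its middle an upright flat bar 50 mm wide (y), 6 mm thick (x), top 112 mm above the underside, with a round 30 mm eye through it along x, centre 75 mm above the underside. Origin: centre of the underside, z up. Same turned half round. Stands on the bench before the hanging rack
- lug2_eye (a point): centre of the eye of lug2, in the middle of the bar's thickness
- cover0: flat aluminium cover plate, 0.1-0.2 kg, may be absent: 110 mm wide (x), 4 mm thick (y), 120 mm tall (z), three dark louvres. Origin: middle of its lower edge. Same turned half round. Stands in a groove of a fixed timber block (120 x 190 mm, top 46 mm above the bench; grooves 60 mm apart, 6.8 wide, 34 deep), its top 86 mm free
- cover1: flat aluminium cover plate, 0.1-0.2 kg, may be absent: 110 mm wide (x), 4 mm thick (y), 120 mm tall (z), three dark louvres. Origin: middle of its lower edge. Same turned half round. Stands in a groove of a fixed timber block (120 x 190 mm, top 46 mm above the bench; grooves 60 mm apart, 6.8 wide, 34 deep), its top 86 mm free
- cover2: flat aluminium cover plate, 0.1-0.2 kg, may be absent: 110 mm wide (x), 4 mm thick (y), 120 mm tall (z), three dark louvres. Origin: middle of its lower edge. Same turned half round. Stands in a groove of a fixed timber block (120 x 190 mm, top 46 mm above the bench; grooves 60 mm apart, 6.8 wide, 34 deep), its top 86 mm free
- peg0 (a point): tip, on the axis, of the lowest-y of 3 level round pegs (10 mm thick, 100 mm apart) of the fixed blue hanging rack; 230 mm above the bench. x runs along the peg to its root, 88 mm on, at a 22 mm crossbar (top 241 mm above the bench) on two posts 148 mm either side of the middle peg; z up. Base plate 10 mm thick, from 35 mm behind the tips
- keeper0 (a joint): gravity keeper hinged in the tip of peg0: loose flap, 30 g, 5 mm thick, 7 wide, hanging to 41 mm below the axis. 0 rad hanging, up to 1.4 swung inwards and up under the peg; cannot swing outwards. The lower rim of an eye slid on from the tip pushes it in and up; when the bar's middle is 40 mm or more past the tip it drops to 0 before the bar
- peg1 (a point): tip, on the axis, of the middle of 3 level round pegs (10 mm thick, 100 mm apart) of the fixed blue hanging rack; 230 mm above the bench. x runs along the peg to its root, 88 mm on, at a 22 mm crossbar (top 241 mm above the bench) on two posts 148 mm either side of the middle peg; z up. Base plate 10 mm thick, from 35 mm behind the tips
- keeper1 (a joint): gravity keeper hinged in the tip of peg1: loose flap, 30 g, 5 mm thick, 7 wide, hanging to 41 mm below the axis. 0 rad hanging, up to 1.4 swung inwards and up under the peg; cannot swing outwards. The lower rim of an eye slid on from the tip pushes it in and up; when the bar's middle is 40 mm or more past the tip it drops to 0 before the bar
- peg2 (a point): tip, on the axis, of the highest-y of 3 level round pegs (10 mm thick, 100 mm apart) of the fixed blue hanging rack; 230 mm above the bench. x runs along the peg to its root, 88 mm on, at a 22 mm crossbar (top 241 mm above the bench) on two posts 148 mm either side of the middle peg; z up. Base plate 10 mm thick, from 35 mm behind the tips
- keeper2 (a joint): gravity keeper hinged in the tip of peg2: loose flap, 30 g, 5 mm thick, 7 wide, hanging to 41 mm below the axis. 0 rad hanging, up to 1.4 swung inwards and up under the peg; cannot swing outwards. The lower rim of an eye slid on from the tip pushes it in and up; when the bar's middle is 40 mm or more past the tip it drops to 0 before the bar
- slot0 (a point): middle of the floor of the lowest-y of 3 slots (60 mm apart) of the fixed grey dunnage rack, 12 mm above the bench; x along the slot, z up. Guide pins at x -43 and 43 mm: 8 mm thick, 7 mm apart, 47 high. End rails at x -70 and 70: 26 high. Between: 2 spring leaves, 30 mm long, mouth 12 wide at 49 up, 1 wide at 35 up; pushing a plate in takes 8-16 N
- slot1 (a point): middle of the floor of the middle of 3 slots (60 mm apart) of the fixed grey dunnage rack, 12 mm above the bench; x along the slot, z up. Guide pins at x -43 and 43 mm: 8 mm thick, 7 mm apart, 47 high. End rails at x -70 and 70: 26 high. Between: 2 spring leaves, 30 mm long, mouth 12 wide at 49 up, 1 wide at 35 up; pushing a plate in takes 8-16 N
- slot2 (a point): middle of the floor of the highest-y of 3 slots (60 mm apart) of the fixed grey dunnage rack, 12 mm above the bench; x along the slot, z up. Guide pins at x -43 and 43 mm: 8 mm thick, 7 mm apart, 47 high. End rails at x -70 and 70: 26 high. Between: 2 spring leaves, 30 mm long, mouth 12 wide at 49 up, 1 wide at 35 up; pushing a plate in takes 8-16 N
- spray_can: grey spray can, 56 mm diameter, 130 mm tall, standing; not part of the job
- tape: yellow pocket tape measure, 62 x 34 x 60 mm, standing; not part of the job
- mag_square: red triangular magnetic welding square, about 110 mm, 14 mm thick, lying flat; not part of the job

How it is judged:
By the outcome, as a careful person would: the job done as asked, in the order asked, and still so for the second after the job is handed in, with the robot touching nothing.
Of lug0, lug1, lug2 only 2 to 3 are there at a start; the rules pass over those that are not, and their reading is None.
Of cover0, cover1, cover2 only 2 to 3 are there at a start; the rules pass over those that are not, and their reading is None.
At some moment in a run one of lug0, lug1, lug2 may be knocked a few centimetres aside while the robot is not near it.
Once in a run the grip may slacken for a moment while it holds something.
It also fails if it takes over 210 s, if anything falls off the work surface, if the arm or the gripper's body presses on something with over 40 N, if the wrist force passes 120 N, or if a joint passes its speed limit or range.

### The arm

A 6-joint arm with a two-finger parallel gripper is mounted at the origin on the work surface. World frame = base frame: x ahead of the robot, y to its left, z up, the work surface at z = 0. Lengths are in m, angles in rad, forces in N, time in s.
With the tool pointing down it reaches from about 0.275 to 0.825 m from the base axis. Payload 4.9 kg.
Tool frame: the origin (TCP) lies midway between the tips of the shut fingers; the grasp point (between the pads) lies 19 mm behind it (grip_point_offset is the distance from the TCP to the grasp point, in m); z points along the fingers, x is the direction in which the jaws open and shut, and the axes are right-handed (so a half turn about z gives the same grasp; the last joint's range is limited). The gripper opens to 85 mm and grips with 20 to 120 N. Pads are 22 mm wide; open, the fingers measure 114 mm over their backs; the gripper's body (76 mm by 85 mm) begins 54 mm behind the grasp point. The pads swing forward as they close: fully open they stand 13 mm farther back than shut.
Start: joints at [-1.344, 0.326, -0.193, 1.052, 0, 1.437], TCP at [0.194, -0.515, 0.231] pointing down, gripper open.
Joint ranges: [-2.65, 2.65], [-0.97, 1.79], [-1.3, 1.35], [-1.93, 2.1], [-1.47, 1.37], [-3.14, 3.14]. Speed limits (rad/s): [2.57, 2.57, 3.14, 3.14, 3.14, 3.14].

### API

Orientations are given as a rotation vector (axis times angle).
In Python, from cell import * gives the robot as it stands. Calls block until the motion is done:
- movep(position, orientation): joint-space move of the TCP to a pose.
- move_l(position, velocity=0.15, rot=None, until_force=None): straight line of the TCP; rot=None keeps the orientation; velocity is the mean speed in m/s. With until_force (N) it stops when the force on the tool has changed by that much, and returns True; else False.
- set_joints(angles): joint-space move.
- let_go() and grab(newtons=None): open the fingers fully, or close them until they stop; newtons is the grip in N (None keeps the last).
- sleep(seconds).
- ik(position, orientation): joint angles nearest the present ones, or None.
- get_state(): the state.
- grab_frame(name): name is "side" or "top"; returns a dict with "img" (480x640x3 uint8, red, green, blue), "fx", "fy", "cx", "cy" (pixels), "k1" (the pictures are not rectified: a ray, as slopes to the right and down, at radius r is drawn at 1 + k1 r^2 times it, then the intrinsics apply), "cam_to_world" (4x4, takes a point from camera to world coordinates). Camera axes: x right, y down, z forward; pixel columns grow to the right and rows downward; lengths in m; the calibration is good to about 2 mm. A picture is of the moment at which its call begins. There is no depth.
A pose or a line that the arm cannot do raises MotionError and nothing moves.
- sign_off(): hands the job in, once; it reports no verdict.
Trained networks look in the newest picture that a camera, given by its name, has taken for a name from the list of things; names that differ only in an ending like _2 or _b are one class to them, and where a whole thing is asked for, a point or a joint stands for the part that bears it (a point fixed in the world has none). Each returns a list of dicts, best first, with "score" (0 to 1); they miss things now and then, are a little off and sometimes report something else, mostly with a low value. They report only what shows in the picture. A call takes as long as a camera call.
- spot_in(camera, name): "centre" ([column, row] in pixels, amid what is visible of it).
- silhouettes(camera, name): "mask" (480x640 bool, what is visible of it) and "centre" ([column, row] in pixels, amid what is visible of it).
- tip_of(camera, name): "centre" ([column, row] in pixels: a listed point, or the origin of a listed thing).
The state is a dict: "clock": time; "q": joint angles; "joint_velocities": joint speeds; "tau": joint torques, N m; "position": TCP position; "eef_rot": TCP orientation; "contact_force": force on the tool from outside, world axes, zero at the start; "wrist_torque": the same for the moment, N m; "finger_gap": opening from 0.0 (shut) to 1.0 (fully open).
Only numpy, scipy, OpenCV 4.12 (cv2) and the standard library are available. Lean on these libraries where they do the work, as an engineer would, in place of code of your own. Each camera call takes 0.05 s, during which the arm holds its last target. There are 200 camera calls.

## Working session

There is one attempt and no reset: what is moved stays moved. The work goes in short steps, each a Python script; the robot and the scene stay as the last script left them, time stands still between calls to the robot, and variables do not carry over. Pictures are saved under pics/ and viewed, about 12 in all and at most 16, crops included, and the job is handed in when it is done.

```bash
ls; mkdir -p pics; python3 - <<'E'
from cell import *
import cv2
for n in("top","side"):
    f=grab_frame(n); cv2.imwrite(f"pics/{n}0.png",f["img"][:,:,::-1])
    print(n,f["fx"],f["fy"],f["cx"],f["cy"],f["k1"]); print(f["cam_to_world"])
    for o in ["lug0","cover0","peg0","peg1","peg2","slot0","slot1","slot2","lug0_eye","keeper0","spray_can","tape","mag_square"]:
        try: print(o,[(round(float(d["score"]),2),[int(c) for c in d["centre"]]) for d in tip_of(n,o)])
        except Exception as e: print(o,e)
print(get_state())
E
```

```text
pics
top 436.03762574290346 436.03762574290346 320.2143301196163 247.0175637411613 -0.07655621561630764
[[-0.01130932 -0.99671335  0.08021593  0.43320045]
 [-0.99992539  0.0109023  -0.0055103   0.00882752]
 [ 0.00461765 -0.08027227 -0.99676228  1.11878685]
 [ 0.          0.          0.          1.        ]]
lug0 [(0.82, [271, 266]), (0.68, [436, 196]), (0.61, [338, 257])]
cover0 [(0.95, [503, 242]), (0.61, [456, 248]), (0.23, [338, 258])]
peg0 [(0.93, [307, 200]), (0.73, [358, 203]), (0.57, [260, 203]), (0.26, [149, 259])]
peg1 [(0.93, [307, 200]), (0.73, [358, 203]), (0.57, [260, 203]), (0.26, [149, 259])]
peg2 [(0.93, [307, 200]), (0.73, [358, 203]), (0.57, [260, 203]), (0.26, [149, 259])]
slot0 [(0.95, [174, 259]), (0.76, [148, 256]), (0.57, [198, 254])]
slot1 [(0.95, [174, 259]), (0.76, [148, 256]), (0.57, [198, 254])]
slot2 [(0.95, [174, 259]), (0.76, [148, 256]), (0.57, [198, 254])]
lug0_eye [(0.57, [336, 258]), (0.54, [334, 259]), (0.29, [200, 254])]
keeper0 it knows: cover, lug, lug0_eye, lug1_eye, lug2_eye, mag_square, peg, slot, spray_can, tape
spray_can [(0.78, [436, 197])
[... 1201 characters left out ...]
g_square [(0.61, [343, 367])]
{'clock': 1.3, 'q': array([-1.34422133e+00,  3.26211134e-01, -1.92609550e-01,  1.05203993e+00,
        2.22284370e-05,  1.43661308e+00]), 'joint_velocities': array([-0.00073804,  0.00114262, -0.00040269,  0.00105432,  0.00099702,
        0.00066029]), 'tau': array([ 7.39984698e-04, -4.43330240e+01,  2.62759262e+01,  1.13398932e-03,
        3.64336734e-05,  5.72793013e-06]), 'position': array([ 0.19416565, -0.51458158,  0.23127114]), 'eef_rot': array([-2.58388339e+00,  1.78683398e+00,  5.11079709e-05]), 'contact_force': array([-0.22660748, -0.68469746, -1.19076349]), 'wrist_torque': array([ 0.04705741, -0.03996913, -0.0234894 ]), 'finger_gap': 0.9963036731611921}
```

View pics/top0.png

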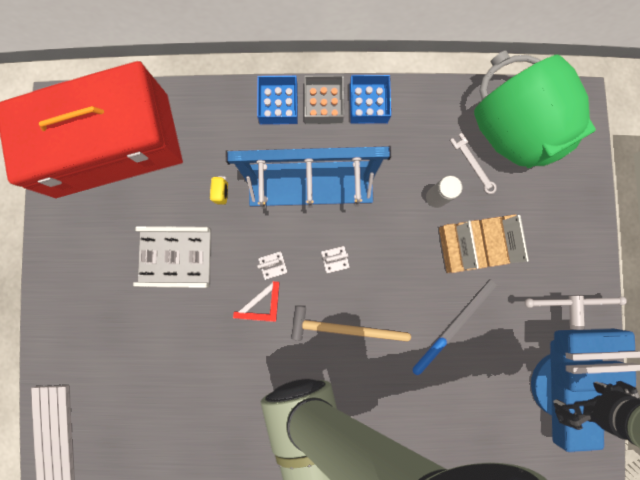

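View pics/side0.png

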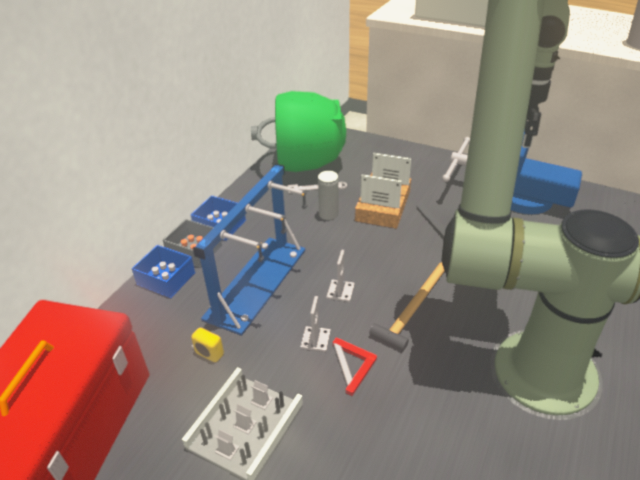

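The top view shows two lugs at about (271,266) and (336,258). Two covers stand in the outer grooves of the block at about (470,245) and (513,240). The blue rack's peg tips are near row 201, and the grey rack is centred near (173,257). The side view agrees. Next I'll fit the poses.

```bash
cat > h.py <<'E'
from cell import *
import numpy as np, cv2
from scipy.optimize import minimize, least_squares
from scipy.spatial.transform import Rotation as R
def proj(f,P):
    T=f["cam_to_world"]; p=(np.atleast_2d(P)-T[:3,3])@T[:3,:3]
    s=p[:,:2]/p[:,2:]; s=s*(1+f["k1"]*(s**2).sum(1,keepdims=True))
    return s*[f["fx"],f["fy"]]+[f["cx"],f["cy"]]
def unproj(f,uv,z):
    g=lambda q: (proj(f,[q[0],q[1],z])[0]-uv)
    return least_squares(g,[.5,0.]).x
def box(x0,x1,y0,y1,z0,z1): return np.array([[x,y,z] for x in(x0,x1) for y in(y0,y1) for z in(z0,z1)])
LUG=[box(-.028,.028,-.03,.03,0,.008),box(-.003,.003,-.025,.025,0,.112)]
COV=[box(-.055,.055,-.002,.002,.034,.12)]   # seen part above the block
def place(P,pose,z=0):
    c,s=np.cos(pose[2]),np.sin(pose[2]); return P@np.array([[c,s,0],[-s,c,0],[0,0,1]])+[pose[0],pose[1],z]
def render(f,parts,pose,z,S=4):
    m=np.zeros((480*S,640*S),np.uint8)
    for P in parts:
        h=cv2.convexHull(np.float32((proj(f,place(P,pose,z))+.5)*S))
        cv2.fillConvexPoly(m,np.int32(np.round(h*16)),1,shift=4)
    return cv2.resize(m.astype(np.float32),(640,480),interpolation=cv2.INTER_AREA)
def fit(fm,parts,p0,z):
    def c(p):
        t=0
        for f,m in fm:
            r=render(f,parts,p,z); t+=1-np.minimum(r,m).sum()/np.maximum(r,m).sum()
        return t/len(fm)
    best=None
    for dy in(-.5,-.2,0,.2,.5):
        q=np.array(p0,float)+[0,0,dy]
        o=minimize(c,q,method="Nelder-Mead",options=dict(initial_simplex=[q,q+[.006,0,0],q+[0,.006,0],q+[0,0,.15]],xatol=2e-4,fatol=1e-4,maxiter=90))
        if best is None or o.fun<best.fun: best=o
    return best.x,best.fun
E
cat > m.py <<'E'
from h import *
F={n:grab_frame(n) for n in("top","side")}
def pts(n,name,k,z): return np.array([list(unproj(F[n],d["centre"],z)) for d in tip_of(n,name)[:k]])
for nm,z in(("peg0",.23),("slot0",.012)):
    for n in F:
        p=pts(n,nm,3,z); p=p[p[:,1].argsort()]; d=p[2]-p[0]
        print(nm,n,p.round(4).tolist(),"len",np.linalg.norm(d).round(4),"yaw",np.arctan2(-d[0],d[1]).round(3),"mid",p.mean(0).round(4))
for nm,parts,z,zc in(("lug0",LUG,0,.03),("cover0",COV,.012,.09)):
    M={n:silhouettes(n,nm) for n in F}
    for d in M["top"]:
        if d["score"]<.35: continue
        p=unproj(F["top"],np.array(d["centre"]),zc)
        best=min((m for m in M["side"]),key=lambda m:np.linalg.norm(unproj(F["side"],np.array(m["centre"]),zc)-p))
        ft,fs=(F["top"],d["mask"].astype(np.float32)),(F["side"],best["mask"].astype(np.float32))
        print(nm,round(float(d["score"]),2),d["centre"],best["centre"],"areas",d["mask"].sum(),best["mask"].sum())
        for fm in([ft,fs],[ft],[fs]):
            x,c=fit(fm,parts,[*p,0],z); print("   ",x.round(4),round(c,3))
E
python3 m.py
```

```text
peg0 top [[0.5944, -0.0776], [0.6014, 0.0297], [0.5952, 0.126]] len 0.2036 yaw -0.004 mid [0.597 0.026]
peg0 side [[0.5994, -0.0761], [0.5988, 0.024], [0.6029, 0.1264]] len 0.2026 yaw -0.017 mid [0.6003 0.0248]
slot0 top [[0.5049, 0.3126], [0.4981, 0.3677], [0.5035, 0.4467]] len 0.1341 yaw 0.011 mid [0.5022 0.3757]
slot0 side [[0.4924, 0.3238], [0.4914, 0.3791], [0.5007, 0.4405]] len 0.1171 yaw -0.071 mid [0.4948 0.3811]
lug0 0.79 [270.6, 268.2] [314.1, 333.3] areas 451 740
    [0.4761 0.1241 0.2891] 0.149
    [0.4769 0.1247 0.3283] 0.171
    [0.4762 0.1227 0.2886] 0.116
lug0 0.61 [335.0, 259.4] [342.6, 286.9] areas 533 648
    [ 0.4893 -0.0354  0.2214] 0.083
    [ 0.4903 -0.0347  0.2307] 0.057
    [ 0.4887 -0.0365  0.2278] 0.066
cover0 0.94 [516.0, 237.3] [392.4, 167.9] areas 796 924
    [ 0.5292 -0.4651  0.1552] 0.084
    [ 0.53   -0.4649  0.153 ] 0.057
    [ 0.5296 -0.468   0.0897] 0.104
cover0 0.93 [466.5, 248.4] [381.0, 193.3] areas 612 1045
    [ 0.5149 -0.3474  0.1422] 0.077
    [ 0.5152 -0.3475  0.1441] 0.093
    [ 0.5139 -0.3469  0.1053] 0.053
```

```bash
cat > ov.py <<'E'
from h import *
import sys
def overlay(out,peg,slot,extra=()):
    F={n:grab_frame(n) for n in("top","side")}
    tiles=[]
    for n,rs in(("top",((225,140,170,75),(125,215,100,75))),("side",((190,160,120,185),(180,365,125,110)))):
        for (x,y,w,h) in rs:
            S=min(400/w,300/h); f=F[n]
            im=cv2.resize(f["img"][y:y+h,x:x+w,::-1],None,fx=S,fy=S,interpolation=cv2.INTER_CUBIC)
            q=lambda P:[tuple(np.int32(np.round((a-[x,y]+.5)*S*16))) for a in proj(f,P)]
            L=lambda P,col:cv2.polylines(im,[np.array(q(P))],False,col,1,cv2.LINE_AA,4)
            for k in(-1,0,1):
                L(place(np.array([[0,.1*k,0],[.088,.1*k,0]]),peg,.23),(0,0,255))
                for s in(-1,1):
                  for t in(-1,1):
                    a=s*.043; b=.06*k+t*.0075
                    L(place(np.array([[a,b,.0],[a,b,.047]]),slot,.012),(0,0,255))
            L(place(np.array([[.088,-.148,.0],[.088,.148,0]]),peg,.241),(0,255,255))
            for s in(-1,1): L(place(np.array([[s*.07,-.09,.0],[s*.07,.09,0]]),slot,.038),(0,255,255))
            c=np.zeros((300,400,3),np.uint8); c[:im.shape[0],:im.shape[1]]=im; tiles.append(c)
    cv2.imwrite(out,np.vstack([np.hstack(tiles[:2]),np.hstack(tiles[2:])]))
if __name__=="__main__":
    a=[float(v) for v in sys.argv[2:]]; overlay(sys.argv[1],a[:3],a[3:])
E
python3 ov.py pics/o1.png .598 .0254 0 .498 .379 0
```

```text
(no output)
```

View pics/o1.png

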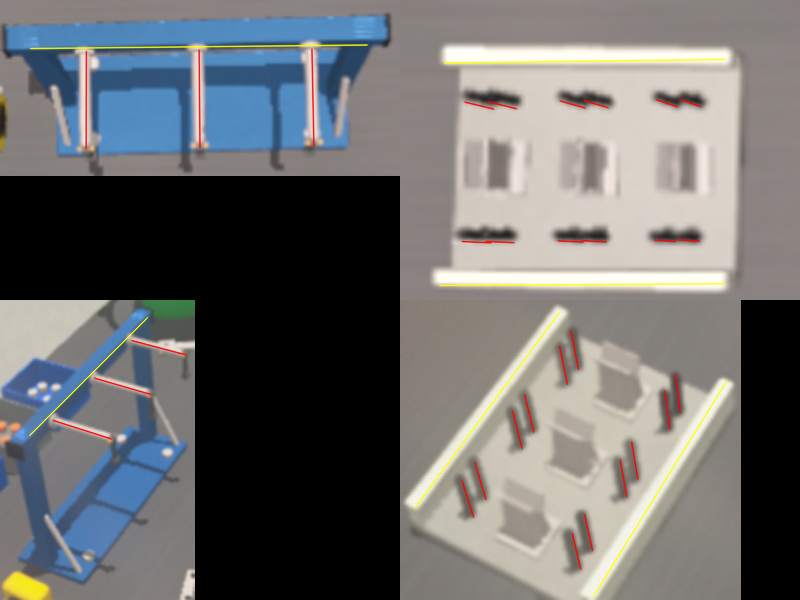

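Both racks match the overlay to about 1–3 mm. I'll pick the first lug and refine the slot pose from the dark pins in the same script.

```bash
cat >> h.py <<'E'
PEG=(.598,.0254,.01)
def down(a):  # tool down, jaws along world angle a
    x=np.array([np.cos(a),np.sin(a),0]); z=np.array([0,0,-1.]); return R.from_matrix(np.c_[x,np.cross(z,x),z]).as_rotvec()
def near(p,a): # of the two half turns, the one nearer to the middle of joint 6's range
    c=[(abs(q[5]),b) for b in(a,a+np.pi) for q in[ik(p,down(b))] if q is not None]
    return down(min(c)[1])
def st(t=""):
    s=get_state(); print(t,"t%.1f"%s["clock"],s["position"].round(4),"F",s["contact_force"].round(1),"gap %.3f"%s["finger_gap"]); return s
def see(nm,parts,z,zc,near_xy=None,verbose=True):
    F={n:grab_frame(n) for n in("top","side")}; M={n:silhouettes(n,nm) for n in F}; out=[]
    for d in M["top"]:
        p=unproj(F["top"],np.array(d["centre"]),zc)
        if d["score"]<.35 or near_xy is not None and np.linalg.norm(p-near_xy)>.07: continue
        fm=[(F["top"],d["mask"].astype(np.float32))]
        for m in M["side"]:
            if np.linalg.norm(unproj(F["side"],np.array(m["centre"]),zc)-p)<.04: fm.append((F["side"],m["mask"].astype(np.float32))); break
        x,c=fit(fm,parts,[*p,.15],z); out.append((x,c,len(fm))); print(nm,x.round(4),round(c,3),len(fm))
    return out
E
cat > pick.py <<'E'
from h import *
import sys
xy=np.array([float(v) for v in sys.argv[1:3]])
x,c,n=min(see("lug0",LUG,0,.03,xy),key=lambda o:o[1])
assert c<.2 and n==2
p=np.array([x[0],x[1],.22]); r=near(p,x[2]+np.pi/2)
movep(p,r); st("above")
print(move_l([x[0],x[1],.073],.15,until_force=15)); st("down")
grab(80); st("grip")
move_l([x[0],x[1],.26],.15); st("up")
f=grab_frame("side"); cv2.imwrite("pics/pick_%d.png"%(get_state()["clock"]),f["img"][120:420,150:550,::-1])
print([ (round(float(d["score"]),2),d["centre"]) for d in tip_of("side","lug0_eye")], proj(f,[x[0],x[1],.26+.002]))
E
python3 pick.py .489 -.035
python3 - <<'E'
from h import *
from scipy.optimize import minimize
B=[box(s*.043-.004,s*.043+.004,k*.06+t*.0075-.004,k*.06+t*.0075+.004,.004,.047) for s in(-1,1) for k in(-1,0,1) for t in(-1,1)]
for names in(("top","side"),("top",),("side",)):
    fm=[]
    for n in names:
        f=grab_frame(n); near_=render(f,[box(-.06,.06,-.085,.085,0,.05)],(.498,.379,0),.012)>0
        fm.append((f,((f["img"].max(2)<100)&near_).astype(np.float32)))
    def c(p):
        return sum(1-np.minimum(r,m).sum()/np.maximum(r,m).sum() for f,m in fm for r in[render(f,B,p,.012)])/len(fm)
    q=np.array([.498,.379,0]); o=minimize(c,q,method="Nelder-Mead",options=dict(initial_simplex=[q,q+[.004,0,0],q+[0,.003,0],q+[0,0,.03]],xatol=1e-4,fatol=1e-4))
    print("slots",names,o.x.round(4),round(o.fun,3))
E
```

```text
lug0 [ 0.4891 -0.0358  0.2066] 0.086 2
above t4.1 [ 0.4892 -0.0365  0.22  ] F [-0.3 -0.9  0.7] gap 1.000
False
down t5.3 [ 0.4897 -0.0361  0.0737] F [-0.5  0.3 -0.7] gap 0.998
grip t5.7 [ 0.4896 -0.0355  0.074 ] F [-2.1  1.6  6.6] gap 0.573
up t7.1 [ 0.4884 -0.0357  0.259 ] F [-0.1  0.1 -5.2] gap 0.568
[(0.71, [342.1, 203.8])] [[340.76304076 202.35727496]]
slots ('top', 'side') [ 0.5011  0.3798 -0.0226] 0.76
slots ('top',) [ 0.5017  0.3789 -0.0219] 0.578
slots ('side',) [0.492  0.3812 0.0524] 0.94
```

```bash
cat > hang.py <<'E'
from h import *
import sys
k=int(sys.argv[1]); w=lambda s,z:place(np.array([[s,.1*(k-1),0]]),PEG,z)[0]
Z=.2257
p=w(-.065,Z); r=near(p,PEG[2]+np.pi/2)
cur=get_state()["position"]; r0=R.from_rotvec(get_state()["eef_rot"])
r=min((down(PEG[2]+s*np.pi/2) for s in(1,-1)),key=lambda v:(R.from_rotvec(v)*r0.inv()).magnitude())
move_l(w(-.065,.26),.2,rot=r); move_l(p,.1); st("before")
f=grab_frame("side"); print([(round(float(d["score"]),2),d["centre"]) for d in tip_of("side","lug0_eye")],proj(f,p+[0,0,.0015]))
cv2.imwrite("pics/hang%d.png"%k,cv2.resize(f["img"][120:340,180:400,::-1],(600,600)))
E
python3 hang.py 0
```

```text
before t8.3 [ 0.5336 -0.0748  0.2258] F [ 0.3 -0.2 -3.3] gap 0.566
[(0.64, [332.2, 201.7])] [[329.7370799  200.78174604]]
```

View pics/hang0.png

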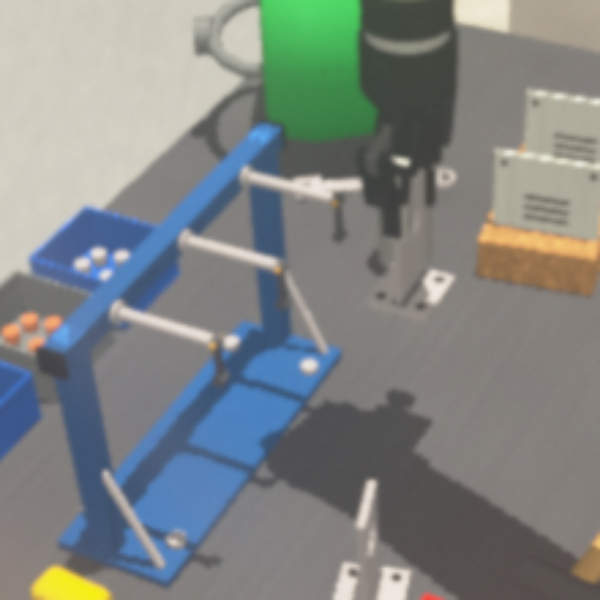

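The lug hangs upright in the gripper in front of peg0 (crop about 400,230), with its eye in line with the peg. I'll slide it on.

```bash
cat > slide.py <<'E'
from h import *
import sys
k=int(sys.argv[1]); w=lambda s,z:place(np.array([[s,.1*(k-1),0]]),PEG,z)[0]
z=get_state()["position"][2]
hit=move_l(w(.058,z),.08,until_force=12); s=st("slid %s"%hit)
if hit: sys.exit()
q=s["position"]; hit=move_l([*q[:2],z-.014],.03,until_force=2.5); s=st("low %s"%hit)
let_go(); sleep(.4); s=st("open"); q=s["position"]
move_l([q[0],q[1],.38],.15); s=st("clear")
f=grab_frame("side"); cv2.imwrite("pics/hung%d.png"%k,cv2.resize(f["img"][140:320,190:370,::-1],(600,600)))
print([(round(float(d["score"]),2),d["centre"]) for d in tip_of("side","lug0_eye")],proj(f,w(.058,.22)))
E
python3 slide.py 0
```

```text
slid False t10.1 [ 0.6566 -0.074   0.2267] F [ 0.3  0.4 -4.6] gap 0.569
low True t10.5 [ 0.657  -0.0741  0.2184] F [-0.2 -0.6  3.8] gap 0.568
open t11.3 [ 0.6558 -0.0738  0.2167] F [ 0.5 -0.4  0.3] gap 0.998
clear t12.6 [ 0.6555 -0.0737  0.3791] F [-0.1  0.1  0.5] gap 1.001
[(0.91, [284.3, 193.2])] [[281.44755394 190.7715848 ]]
```

```bash
ls -t pics | head -2
```

```text
hung0.png
hang0.png
```

View pics/hung0.png

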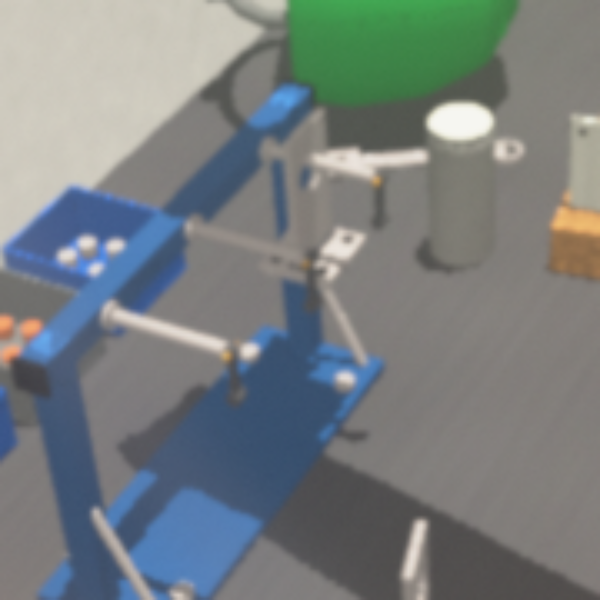

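The lug hangs on peg0 with its bar at about (300,190) in the crop, and the keeper is straight down in front at (378,195). Now the second lug.

```bash
python3 -c "
from h import *
move_l([.50,.03,.36],.25)"; python3 pick.py .476 .124 && python3 hang.py 2
```

```text
Traceback (most recent call last):
  File "pick.py", line 4, in <module>
    x,c,n=min(see("lug0",LUG,0,.03,xy),key=lambda o:o[1])
          ~~~^^^^^^^^^^^^^^^^^^^^^^^^^^^^^^^^^^^^^^^^^^^^
ValueError: min() iterable argument is empty
```

```bash
python3 -c "
from h import *
move_l([.45,-.20,.36],.25)
f=grab_frame('top');cv2.imwrite('pics/t2.png',f['img'][:,:,::-1])
print([(d['score'],d['centre']) for d in silhouettes('top','lug0')])"; python3 pick.py .476 .124 && python3 hang.py 2; ls pics
```

```text
[(0.75, [350.2, 183.6]), (0.67, [271.3, 265.4])]
lug0 [0.4759 0.1246 0.2892] 0.101 2
above t16.5 [0.4766 0.1239 0.2205] F [-0.4  0.1  0.2] gap 0.999
False
down t17.6 [0.4767 0.1245 0.0737] F [-0.1  0.2  0.3] gap 0.997
grip t18.1 [0.4764 0.1249 0.074 ] F [-2.1  0.6  5. ] gap 0.574
up t19.5 [0.4753 0.1245 0.2591] F [-0.7 -0.7 -3. ] gap 0.569
[(0.69, [283.5, 194.8]), (0.31, [312.4, 277.4])] [[311.7305403  249.10740547]]
before t20.5 [0.5315 0.1248 0.2258] F [ 0.  -0.2 -3.1] gap 0.569
[] [[286.87931997 254.81262795]]
hang0.png
hang2.png
hung0.png
o1.png
pick_19.png
pick_7.png
side0.png
t2.png
top0.png
```

View pics/hang2.png

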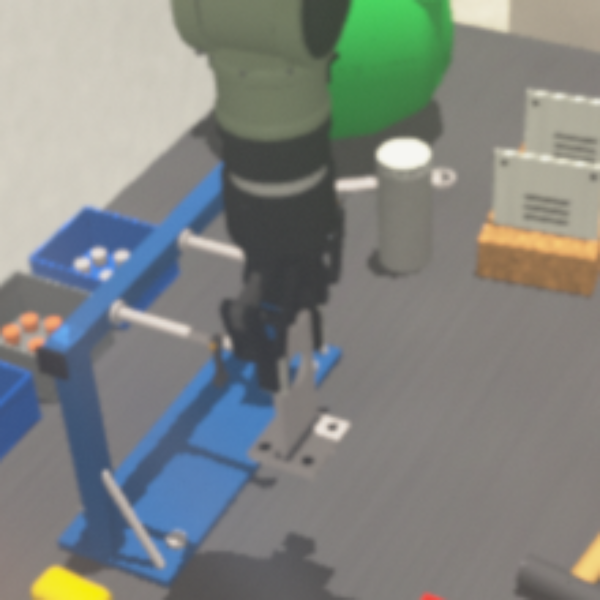

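```bash
python3 -c "
from h import *
f=grab_frame('side'); p=get_state()['position']
im=cv2.resize(f['img'][200:320,220:380,::-1],(800,600),interpolation=cv2.INTER_CUBIC)
for B in LUG:
  c=proj(f,place(B,(p[0],p[1],.01),p[2]-.0737)); h=cv2.convexHull(np.float32((c-[220,200]+.5)*5)); cv2.polylines(im,[np.int32(h)],True,(0,0,255),1)
cv2.imwrite('pics/c2.png',im)"
```

```text
(no output)
```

View pics/c2.png

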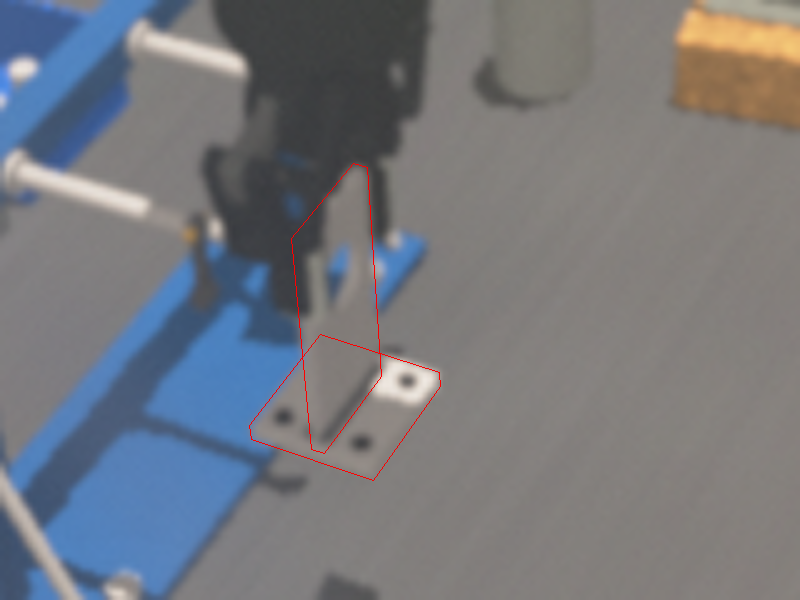

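The red model outline lies on the held lug, with the base at about (345,410) and the bar up to (360,165). So it hasn't slipped and I'll slide it on.

```bash
python3 slide.py 2; python3 -c "
from h import *
move_l([.50,-.10,.36],.25)
f=grab_frame('side'); cv2.imwrite('pics/hung2b.png',cv2.resize(f['img'][150:330,190:370,::-1],(600,600)))
f=grab_frame('top'); cv2.imwrite('pics/t3.png',f['img'][:,:,::-1])"
```

```text
slid False t22.3 [0.6547 0.126  0.2267] F [-0.4  0.3 -3.5] gap 0.569
low True t22.7 [0.655  0.1261 0.2186] F [ 0.6 -0.1  3.7] gap 0.566
open t23.6 [0.654  0.126  0.2171] F [ 0.8 -0.2 -0. ] gap 1.002
clear t24.8 [0.6537 0.126  0.3791] F [-0.3 -0.6  0.5] gap 1.003
[(0.7, [283.7, 192.8])] [[234.62026975 241.25713517]]
```

View pics/hung2b.png

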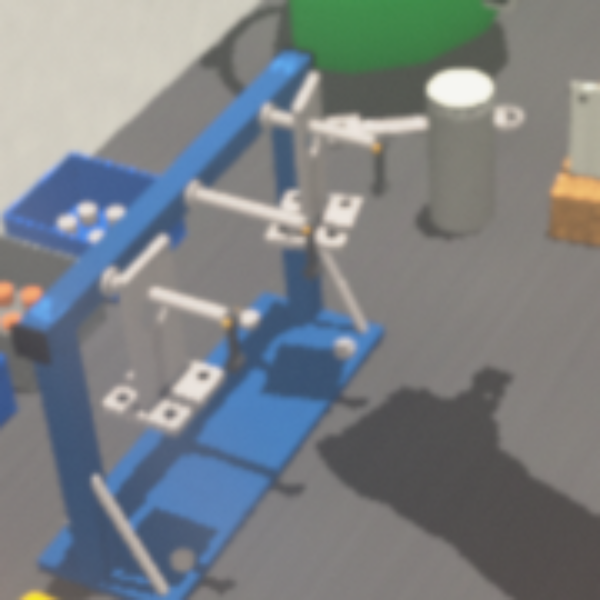

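Both lugs hang with their keepers down (crop: lug bars at (310,140) and (150,320), keepers at (378,165) and (232,335)). Next I'll refine the slot pose while the view is clear.

```bash
python3 - <<'E'
from h import *
F={n:grab_frame(n) for n in("top","side")}
B=[box(s*.043-.004,s*.043+.004,k*.06+t*.0075-.004,k*.06+t*.0075+.004,.0,.047) for s in(-1,1) for k in(-1,0,1) for t in(-1,1)]
RL=[box(s*.07-.004,s*.07+.004,-.09,.09,0,.026) for s in(-1,1)]
q=np.array([.500,.379,0])
def ncc(n,parts,p,win):
    f=F[n]; g=cv2.GaussianBlur(f["img"].mean(2).astype(np.float32),(0,0),.5)
    r=cv2.GaussianBlur(render(f,parts,p,.012),(0,0),.9)
    a,b=g[win],r[win]; return np.corrcoef(a,b)[0,1]
for n in F:
    win=cv2.dilate((render(F[n],B,q,.012)>0).astype(np.uint8),np.ones((7,7)))>0
    for names in([n],):
        o=min((minimize(lambda p:ncc(n,B,p,win),s,method="Nelder-Mead",options=dict(initial_simplex=[s,s+[.004,0,0],s+[0,.003,0],s+[0,0,.03]],xatol=1e-4,fatol=1e-5)) for s in(q,q+[0,.003,.02],q+[0,-.003,-.02])),key=lambda o:o.fun)
        print(n,o.x.round(4),round(o.fun,3))
# rails in the top view: bright columns' centroids
f=F["top"]; g=f["img"].mean(2)
for r0,r1 in((222,238),(277,292)):
    P=[]
    for u in range(145,203):
        c=np.clip(g[r0:r1,u]-225,0,None)
        if c.sum()>0: P.append(unproj(f,np.array([u,(c*np.arange(r0,r1)).sum()/c.sum()]),.038))
    P=np.array(P); m,b=np.polyfit(P[:,1],P[:,0],1); print("rail",len(P),"x at .379: %.4f yaw %.4f"%(m*.379+b,-np.arctan(m)))
E
```

```text
top [ 0.5016  0.3794 -0.018 ] -0.872
side [ 0.5001  0.3785 -0.0186] -0.832
rail 58 x at .379: 0.5706 yaw -0.0190
rail 58 x at .379: 0.4312 yaw -0.0183
```

```bash
sed -i 's/^PEG=.*/&/' h.py; cat > pickc.py <<'E'
from h import *
import sys
xy=np.array([float(v) for v in sys.argv[1:3]])
x,c,n=min(see("cover0",COV,.012,.09,xy),key=lambda o:o[1])
assert c<.15
p=np.array([x[0],x[1],.26]); r=near(p,x[2]+np.pi/2)
movep(p,r)
print(move_l([x[0],x[1],.085],.12,until_force=10)); st("down")
grab(60); st("grip"); sleep(.2); st()
E
python3 pickc.py .515 -.347
```

```text
Traceback (most recent call last):
  File "pickc.py", line 4, in <module>
    x,c,n=min(see("cover0",COV,.012,.09,xy),key=lambda o:o[1])
          ~~~^^^^^^^^^^^^^^^^^^^^^^^^^^^^^^^^^^^^^^^^^^^^^^^^^
ValueError: min() iterable argument is empty
```

```bash
python3 -c "
from h import *
move_l([.45,.15,.36],.25)
see('cover0',COV,.012,.09)
f=grab_frame('top');im=cv2.resize(f['img'][200:290,420:540,::-1],(800,600),interpolation=cv2.INTER_CUBIC)
for q in((.5292,-.4651,.14),(.5149,-.3474,.14)):
  h=cv2.convexHull(np.float32((proj(f,place(COV[0],q,.012))-[420,200]+.5)*6.667)); cv2.polylines(im,[np.int32(h)],True,(0,0,255),1)
cv2.imwrite('pics/cv.png',im)"
```

```text
cover0 [ 0.5152 -0.3475  0.1401] 0.079 2
cover0 [ 0.5301 -0.4659  0.1441] 0.084 2
```

View pics/cv.png

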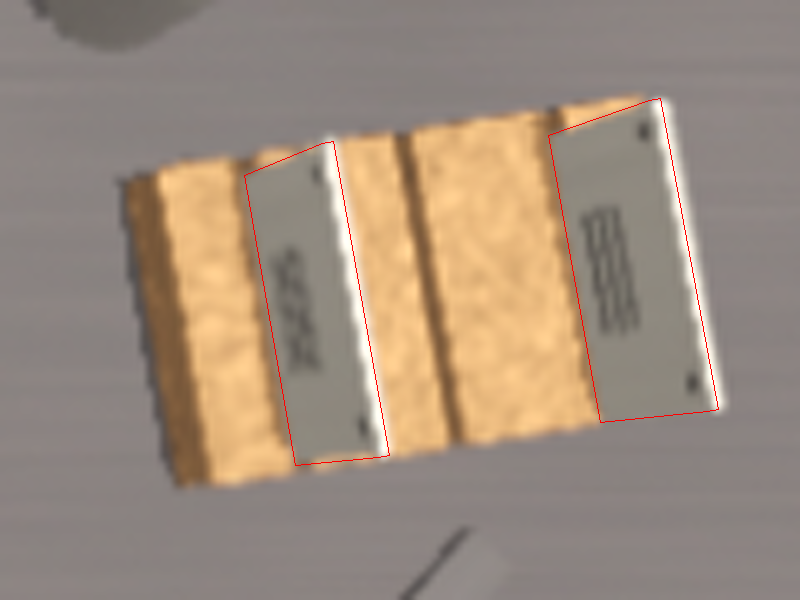

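The outlines fit both covers to within about 1 px, and the middle groove is empty. I'll grip the nearer cover.

```bash
cat > pickc.py <<'E'
from h import *
import sys
x=[float(v) for v in sys.argv[1:4]]; S=(.5008,.379,-.0185); k=int(sys.argv[4])
p=np.array([x[0],x[1],.26]); r=near(p,x[2]+np.pi/2)
s=get_state()["position"]; move_l([s[0],s[1],.32],.2) if s[2]<.3 else None
movep([x[0],x[1],.32],r)
if move_l([x[0],x[1],.085],.15,until_force=10): st("HIT"); sys.exit()
grab(60); s=st("grip"); q=s["position"]
if move_l([q[0],q[1],.24],.1,until_force=25): st("STUCK"); sys.exit()
st("up")
w=lambda z,dy=0:place(np.array([[0,.06*(k-1)+dy,0]]),S,z)[0]
a=S[2]+np.pi/2; r0=R.from_rotvec(get_state()["eef_rot"])
r=min((down(b) for b in(a,a-np.pi)),key=lambda v:(R.from_rotvec(v)*r0.inv()).magnitude())
move_l([.45,0,.32],.2)
move_l(w(.22),.2,rot=r); sleep(.2); st("over slot")
for n,z in(("side",(140,280,240,180)),):
    f=grab_frame(n); x0,y0,w_,h_=z; c=get_state()["position"]
    im=cv2.resize(f["img"][y0:y0+h_,x0:x0+w_,::-1],(800,600),interpolation=cv2.INTER_CUBIC)
    h=cv2.convexHull(np.float32((proj(f,place(box(-.055,.055,-.002,.002,0,.12),(c[0],c[1],S[2]),c[2]-.073))-[x0,y0]+.5)*800/w_)); cv2.polylines(im,[np.int32(h)],True,(0,0,255),1)
    cv2.imwrite("pics/over%d.png"%k,im)
E
python3 pickc.py .515 -.3482 .138 0
```

```text
grip t32.2 [ 0.5151 -0.3483  0.0851] F [ 0.7 -0.4  0.8] gap 0.039
up t33.9 [ 0.5148 -0.348   0.2392] F [-0.3 -0.3 -2.6] gap 0.038
over slot t37.9 [0.4998 0.3186 0.2203] F [-0.3  0.3 -0.9] gap 0.037
```

View pics/over0.png

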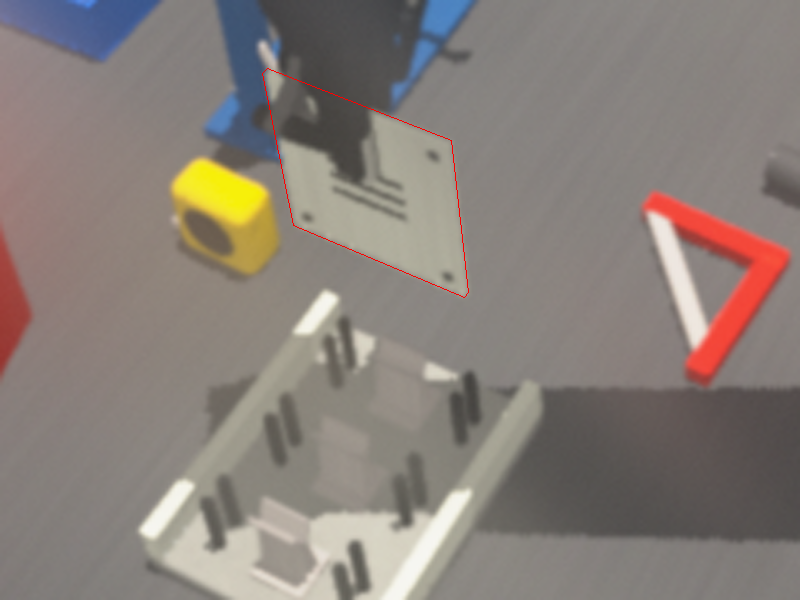

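The plate is square in the gripper and fills the red outline (270–468, 70–297). Slot0 is below it, so I'll insert it.

```bash
cat > ins.py <<'E'
from h import *
import sys
S=(.5008,.379,-.0185); k=int(sys.argv[1])
w=lambda z,dy=0:place(np.array([[0,.06*(k-1)+dy,0]]),S,z)[0]
grab(100)
ok=False
for dy in(0,.0015,-.0015,.003,-.003):
    move_l(w(.150,dy),.1); sleep(.2)
    hit=move_l(w(.126,dy),.03,until_force=6); s=st("pins dy%.4f %s"%(dy,hit))
    if not hit: ok=True; break
if not ok: sys.exit("no entry")
hit=move_l(w(.079,dy),.04,until_force=32); s=st("push %s"%hit)
E
python3 ins.py 0
```

```text
pins dy0.0000 False t40.2 [0.4998 0.3191 0.1261] F [ 0.7  0.  -1.4] gap 0.033
push True t41.2 [0.4998 0.3191 0.0851] F [-0.5 -1.   5.6] gap 0.034
```

The push stopped hard at TCP 0.085, which is the floor height. I'll release and fetch the second cover for slot2.

```bash
python3 -c "
from h import *
let_go(); sleep(.2); p=get_state()['position']; move_l([p[0],p[1],.32],.2); move_l([.45,0,.34],.25)
f=grab_frame('side'); print([(round(float(d['score']),2),d['centre']) for d in tip_of('side','cover0')], proj(f,place(np.array([[0,-.06,0]]),(.5008,.379,-.0185),.012)))
im=cv2.resize(f['img'][280:460,140:380,::-1],(800,600),interpolation=cv2.INTER_CUBIC)
h=cv2.convexHull(np.float32((proj(f,place(box(-.055,.055,-.002,.002,0,.12)+[0,-.06,0],(.5008,.379,-.0185),.012))-[140,280]+.5)*800/240)); cv2.polylines(im,[np.int32(h)],True,(0,0,255),1)
cv2.imwrite('pics/in0.png',im)"
python3 pickc.py .5297 -.4665 .142 2
```

```text
[(0.83, [387.7, 195.9]), (0.77, [262.1, 400.6])] [[260.43080007 400.17346673]]
grip t49.2 [ 0.5298 -0.4666  0.0851] F [ 0.7 -0.9 -0.1] gap 0.038
up t50.9 [ 0.5296 -0.4663  0.2391] F [-0.8 -0.6 -0.8] gap 0.042
over slot t56.0 [0.5021 0.4386 0.2203] F [-0.1  0.2 -0.6] gap 0.043
```

View pics/over2.png

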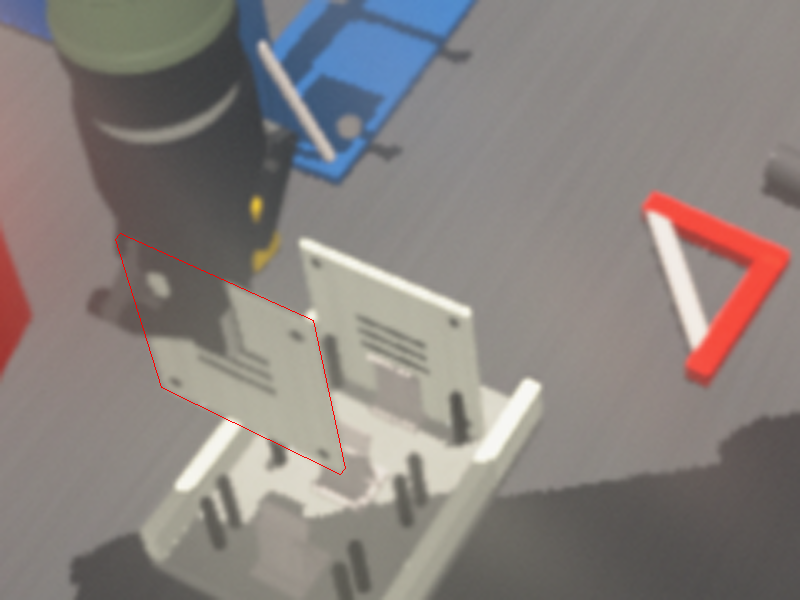

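The first cover stands in slot0 at (390,340). The second fills its red outline in the gripper above slot2.

```bash
python3 ins.py 2
```

```text
pins dy0.0000 False t58.3 [0.5021 0.4391 0.1262] F [ 0.9 -0.1  0.5] gap 0.034
push False t59.6 [0.5015 0.4388 0.0784] F [-0.5  0.5 -3.9] gap 0.034
```

The second push reached 0.078 without a hard stop, so the plate may have slipped in the grip. I'll release and check its height.

```bash
cat > chk.py <<'E'
from h import *
import sys
S=(.5008,.379,-.0185)
f=grab_frame('side'); im=cv2.resize(f['img'][280:475,130:390,::-1],(800,600),interpolation=cv2.INTER_CUBIC)
for k in(0,2):
    h=cv2.convexHull(np.float32((proj(f,place(box(-.055,.055,-.002,.002,0,.12)+[0,.06*(k-1),0],S,.012))-[130,280]+.5)*800/260)); cv2.polylines(im,[np.int32(h)],True,(0,0,255),1)
cv2.imwrite(sys.argv[1],im)
E
python3 -c "
from h import *
let_go(); sleep(.2); p=get_state()['position']; move_l([p[0],p[1],.32],.2); move_l([.45,0,.34],.25); st()"; python3 chk.py pics/in2.png
```

```text
t63.9 [0.45   0.0006 0.3399] F [-0.1  0.1 -0.1] gap 0.998
```

View pics/in2.png

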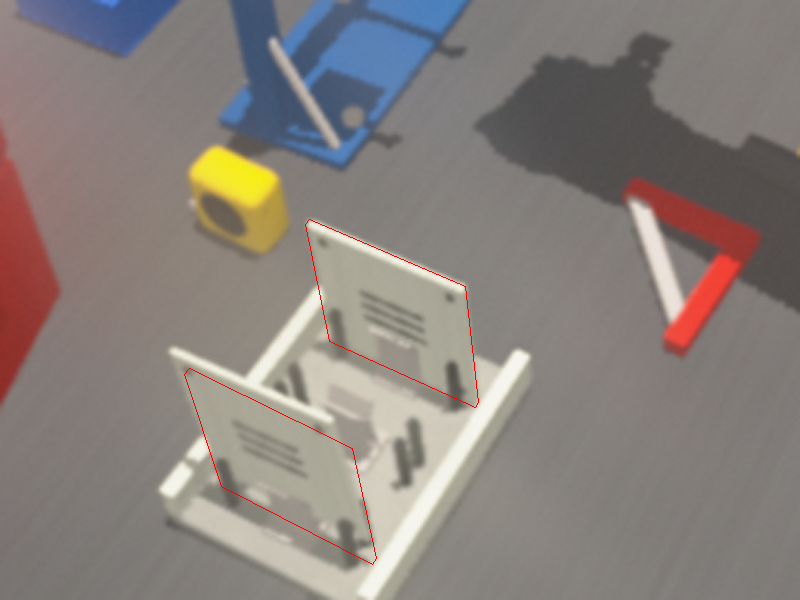

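Cover0 is home, matching its outline. The slot2 cover stands about 20 mm high (top edge at (172,350)–(333,420) against the outline at (187,370)–(353,450)), so the grip must have slackened. I'll regrip it and push again.

```bash
cat > re.py <<'E'
from h import *
S=(.5008,.379,-.0185)
w=lambda z:place(np.array([[0,.06,0]]),S,z)[0]
r=near(w(.25),S[2]+np.pi/2)
move_l([.45,.25,.34],.25); movep(w(.30),r)
if move_l(w(.110),.12,until_force=8): st("HIT"); raise SystemExit
grab(110); st("grip")
hit=move_l(w(.076),.04,until_force=32); st("push %s"%hit)
let_go(); sleep(.2); p=get_state()['position']; move_l([p[0],p[1],.32],.2); move_l([.45,0,.34],.25); st()
E
python3 re.py; python3 chk.py pics/in3.png
```

```text
Traceback (most recent call last):
  File "re.py", line 1, in <module>
    from h import *
  File "h.py", line 1, in <module>
    from cell import *
  File "re.py", line 4, in <module>
    r=near(w(.25),S[2]+np.pi/2)
NameError: name 'near' is not defined
Traceback (most recent call last):
  File "chk.py", line 1, in <module>
    from h import *
  File "h.py", line 1, in <module>
    from cell import *
  File "re.py", line 4, in <module>
    r=near(w(.25),S[2]+np.pi/2)
NameError: name 'near' is not defined
```

My file `re.py` shadowed the standard library module of that name. I'll rename it.

```bash
mv re.py regrip.py; rm -rf __pycache__/re.*; python3 regrip.py; python3 chk.py pics/in3.png
```

```text
grip t68.3 [0.5018 0.4389 0.1099] F [1.1 0.  0.8] gap 0.034
push False t69.3 [0.502  0.4388 0.0756] F [0.8 1.5 2.6] gap 0.030
 t73.6 [0.45   0.0007 0.3399] F [0.3 0.1 0.5] gap 0.997
```

View pics/in3.png

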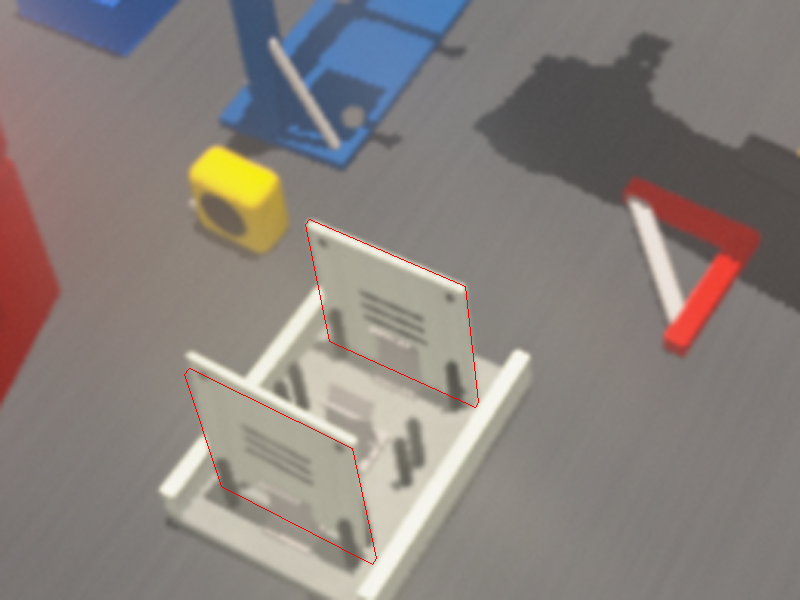

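```bash
cat > fit5.py <<'E'
from h import *
S=(.5008,.379,-.0185)
F={n:grab_frame(n) for n in("top","side")}; M={n:[d for d in silhouettes(n,"cover0")] for n in F}
P0=box(-.055,.055,-.002,.002,0,.12)
def pts(v): # x,y in slot frame (m), z up from the floor, yaw, pitch, roll
    Rm=R.from_euler("ZYX",[v[3],v[4],v[5]]).as_matrix(); return place((P0@Rm.T)+[v[0],v[1],v[2]],S,.012)
def rend(f,v):
    m=np.zeros((1920,2560),np.uint8); h=cv2.convexHull(np.float32((proj(f,pts(v))+.5)*4)); cv2.fillConvexPoly(m,np.int32(h*16),1,shift=4)
    return cv2.resize(m.astype(np.float32),(640,480),interpolation=cv2.INTER_AREA)
for k in(0,2):
    v0=np.array([0,.06*(k-1),.005,0,0,0]); fm=[]
    for n in F:
        for d in M[n]:
            if np.linalg.norm(proj(F[n],pts(v0)).mean(0)-d["centre"])<18: fm.append((n,F[n],d["mask"].astype(np.float32))); break
    c=lambda v:sum(1-np.minimum(r,m).sum()/np.maximum(r,m).sum() for n,f,m in fm for r in[rend(f,v)])+20*(v[3]**2+v[5]**2)
    best=min((minimize(c,v0+[0,0,dz,0,0,0],method="Nelder-Mead",options=dict(initial_simplex=np.vstack([v0+[0,0,dz,0,0,0]]+[v0+[0,0,dz,0,0,0]+e for e in np.diag([.006,.005,.008,.05,.08,.05])]),xatol=2e-4,fatol=2e-4,maxiter=350)) for dz in(0,.012)),key=lambda o:o.fun)
    print(k,[n for n,_,_ in fm],best.x.round(4),round(best.fun,3))
E
python3 fit5.py
```

```text
0 ['top', 'side'] [-0.0006 -0.0583  0.0004  0.0011 -0.0038  0.0199] 0.392
2 ['top', 'side'] [ 0.0035  0.0597  0.0178 -0.008  -0.0609  0.0046] 0.213
```

The fit shows cover0 at floor height (0.4 mm). The slot2 cover is still about 18 mm up and tilted 0.06 rad, so the pads slid on it. I'll press its top edge down with the shut fingertips, at the high end first.

```bash
cat > press.py <<'E'
from h import *
import sys
S=(.5008,.379,-.0185)
w=lambda x,z:place(np.array([[x,.06,0]]),S,z)[0]
r=near(w(0,.25),S[2])
move_l([.45,.25,.34],.25); movep(w(.02,.30),r); grab(20)
for x in[float(a) for a in sys.argv[1:]]:
    move_l(w(x,.165),.15); sleep(.2)
    hit=move_l(w(x,.1305),.03,until_force=30); st("press x%.3f %s"%(x,hit))
    move_l(w(x,.17),.15)
move_l(w(0,.30),.2); let_go(); move_l([.45,0,.34],.25); st()
E
python3 press.py .025 -.02 0; python3 fit5.py; python3 chk.py pics/in4.png
```

```text
press x0.025 False t79.5 [0.5291 0.4392 0.1321] F [2.2 0.7 6. ] gap 0.003
press x-0.020 False t81.9 [0.482  0.4401 0.132 ] F [-1.8  0.4  7.2] gap -0.001
press x0.000 False t84.1 [0.502  0.4397 0.132 ] F [-2.4  0.1  7.7] gap -0.001
 t88.0 [0.4499 0.0007 0.3399] F [-0.  -0.3  0.9] gap 1.001
0 ['top', 'side'] [ 0.0013 -0.0603  0.0003  0.0006 -0.0118  0.0025] 0.293
2 ['top', 'side'] [-0.0022  0.0594 -0.0002 -0.0012 -0.0084 -0.0074] 0.335
```

View pics/in4.png

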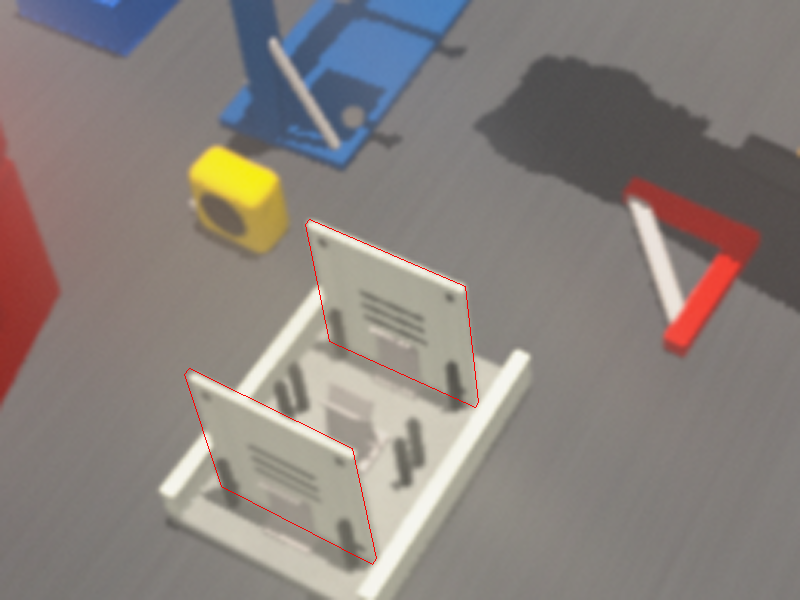

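Both covers now match their outlines, and the press stopped at 0.132, the exact home height. I'll press cover0 the same way as a check, then take a final look at everything.

```bash
sed 's/\[x,.06,0\]/[x,-.06,0]/' press.py > press0.py; python3 press0.py .02 -.02; python3 fit5.py; python3 - <<'E'
from h import *
move_l([.45,-.25,.36],.25); st()
f=grab_frame('side'); a=cv2.resize(f['img'][140:340,170:370,::-1],(600,600),interpolation=cv2.INTER_CUBIC); cv2.imwrite('pics/fin_s.png',a)
g=grab_frame('top'); cv2.imwrite('pics/fin_t.png',g['img'][:,:,::-1])
for nm in("lug0","cover0","tape","spray_can","mag_square"): print(nm,[(round(float(d["score"]),2),d["centre"]) for d in tip_of("top",nm)])
E
```

```text
press x0.020 False t93.2 [0.5198 0.3192 0.1319] F [-3.5  0.1  8.3] gap 0.003
press x-0.020 False t95.6 [0.4796 0.32   0.1319] F [-3.9 -0.8  9.8] gap -0.002
 t99.0 [0.4499 0.0006 0.3399] F [-1.6 -0.1  0.3] gap 1.000
0 ['top', 'side'] [ 0.0014 -0.0594  0.0008  0.0001 -0.0026  0.0068] 0.35
2 ['side'] [ 0.0088  0.0476 -0.0236  0.0038 -0.018  -0.0214] 0.144
 t100.4 [ 0.4499 -0.2489  0.36  ] F [ 0.6  0.6 -0.1] gap 1.001
lug0 [(0.73, [351.1, 182.1]), (0.59, [262.1, 184.0])]
cover0 [(0.78, [197.3, 258.3]), (0.65, [153.5, 256.8]), (0.24, [259.8, 175.1])]
tape [(0.84, [219.7, 190.7]), (0.39, [357.5, 178.2])]
spray_can []
mag_square [(0.81, [257.3, 300.4]), (0.4, [306.6, 199.5])]
```

View pics/fin_s.png

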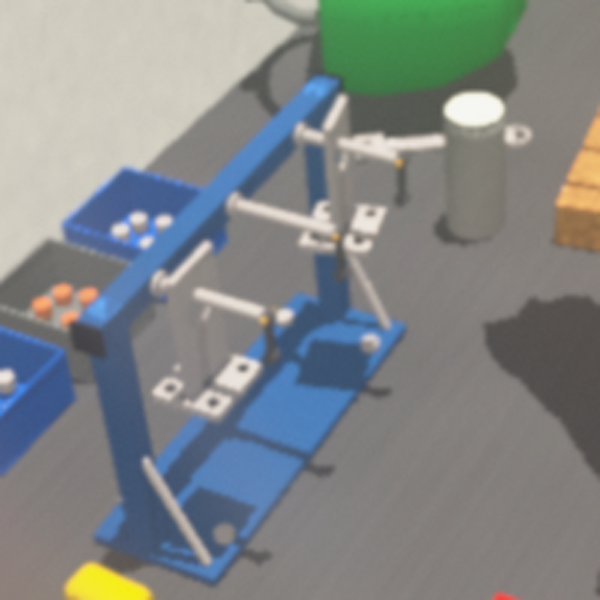

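View pics/fin_t.png

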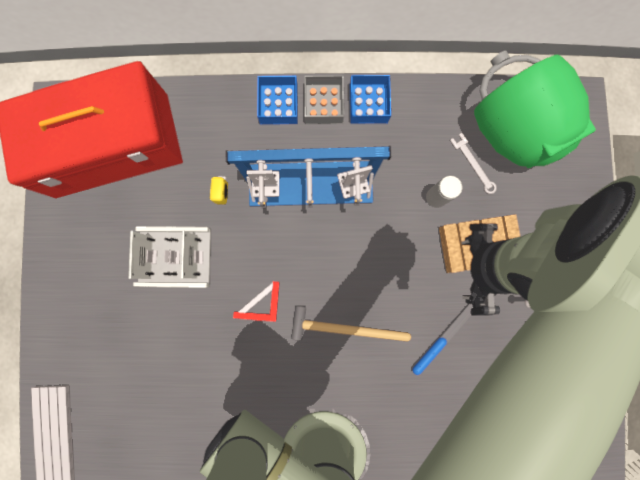

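The final views show both lugs on their pegs with the keepers straight down ((400,180) and (268,335) in the side crop) and both covers in the rack at about (140,257) and (195,257). The bench in front of the rack is empty, and the can, tape and square haven't moved.

```bash
python3 -c "
from cell import *
sign_off()"
```

```text
the job is handed in; nothing more can be done
```

The job is done and handed in at about 100 s on the robot's clock. Two lugs and two covers were present, and all four are loaded.

- **Lugs:** they hang on the lowest-y and highest-y pegs, with the bars about 57 mm past the tips. The last side picture shows both keepers straight down in front of them.
- **Covers:** they stand on the floor of the lowest-y and highest-y slots. The first went home in one push.
- **Second cover:** it slid in the grip and stopped about 20 mm short. A regrip and second push still left it about 18 mm up and tilted, so I pressed its top edge down with the shut fingertips.
- **Last checks:** pressing on both top edges stopped at 132 mm, which is the home height. The two-camera fits put both lower edges within 1 mm of the floor.
- **Checks that failed or disagreed:** the final repeat fit of the second cover had only the side camera's mask and gave an impossible pose, about 24 mm below the floor. I disregarded it in favour of the earlier two-camera fit and the press height. The network also missed the spray can in the last top picture, but the can shows there in its original place, and the tape and square had not moved.

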